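# Lock the gas filter cartridge into its bayonet socket

### The arm

A 7-joint arm with a two-finger parallel gripper is mounted at the origin on the work surface. World frame = base frame: x ahead of the robot, y to its left, z up, the work surface at z = 0. Lengths are in m, angles in rad, forces in N, time in s.
With the tool pointing down it reaches from about 0.4 to 0.85 m from the base axis. Payload 10.4 kg.
Tool frame: the origin (TCP) lies on the front face of the gripper's body, between the roots of the fingers; the fingertips stand 73 mm ahead of it and the grasp point (between the pads) lies 54 mm ahead of it; x points along the fingers, y is the direction in which the jaws open and shut, and the axes are right-handed (so a half turn about x gives the same grasp; the last joint's range is limited). The gripper opens to 85 mm and grips with 20 to 120 N. Pads are 22 mm wide; open, the fingers measure 114 mm over their backs; the gripper's body (76 mm by 85 mm) begins 54 mm behind the grasp point. The pads swing forward as they close: fully open they stand 13 mm farther back than shut.
Start: joints at [-1.324, 0.332, -0.065, 1.46, 0.022, 1.35, -0.088], TCP at [0.167, 0.602, 0.304] pointing down, gripper open.
Joint ranges: [-2.6, 2.6], [-0.5, 2.12], [-1.47, 1.34], [0.16, 2.42], [-1.27, 4.41], [0.06, 2.06], [-2.6, 2.6]. Speed limits (rad/s): [2.22, 2.22, 2.79, 2.79, 3.14, 3.14, 3.14].

### API

Orientations are given as a unit quaternion [x, y, z, w].
In Python, from workcell import manip gives the robot as it stands. The module is installed in compiled form; this text tells all that it offers.
- The arm moves only by the tool arm_command, never from a script. Its argument "moves" is a list that holds one entry, the list of rows, each a list of 5 numbers: the closure, from 0 (fully open) to 1 (shut), then the shift along the tool's x, y, z in units of 25 mm (1.0 is 25 mm), then the turn about the tool's x in degrees. A call has 1 to 12 rows; each row shifts and turns the commanded pose from where the row before left it, along the tool's axes as they then stand; what a row does not reach is not made up. A row lasts 1/12 s, in which the tool goes at most 41.7 mm and 7.16 degrees, less where a joint would pass 70% of its speed; a pose out of reach is approached as far as the arm can. A call is refused whole if a number of a shift passes 1 or a number of a turn 7.16, either way. A call with a gripper value outside its range is refused whole. The fingers move at their own pace and stop on an object; "force" is the grip in N (left out, the last holds). Time passes only in rows, so rows that do not move let the fingers close. It gives the time, the measured TCP pose, the force and the opening at its end, in the units of the state.
- manip.get_obs(): the state, without advancing time (a new reading comes with each control period).
- manip.camera(name): name is "scene" or "top"; returns the picture (480x640x3 uint8, red, green, blue); there is no depth.
- manip.camera_info(name): a dict with "vfov" (degrees; the focal length in pixels is half the picture's height over the tangent of half this angle, whatever the lens; pixels are square), "cx", "cy" (the principal point, pixels), "pose" (4x4, takes a point from camera to world coordinates). Camera axes: x right, y down, z forward; pixel columns grow to the right and rows downward; lengths in m; the calibration is good to about 2 mm. A picture is of the moment at which its call begins. camera_info takes no time and is no camera call.
- manip.hand_in(): hands the job in, once; it reports no verdict.
Trained networks look in the newest picture that a camera, given by its name, has taken for a name from the list of things; names that differ only in an ending like _2 or _b are one class to them, and where a whole thing is asked for, a point or a joint stands for the part that bears it (a point fixed in the world has none). Each returns a list of dicts, best first, with "confidence" (0 to 1); they miss things now and then, are a little off and sometimes report something else, mostly with a low value. They report only what shows in the picture. A call takes as long as a camera call. They do not tell look-alikes from the thing itself.
- manip.regions_of(query, camera): "mask" (480x640 bool, what is visible of it) and "rect" ([left, top, right, bottom] in pixels, round what is visible of it).
- manip.pinpoint(query, camera): "pixel" ([row, column] in pixels: a listed point, or the origin of a listed thing).
The state is a dict: "clock": time; "joint_pos": joint angles; "joint_velocities": joint speeds; "tau": joint torques, N m; "position": TCP position; "ee_rot": TCP orientation; "ft_force": force on the tool from outside, world axes, zero at the start; "torque": the same for the moment, N m; "grip_width": opening from 0.0 (shut) to 1.0 (fully open).
Only numpy, scipy, OpenCV 4.12 (cv2) and the standard library are available. Lean on these libraries where they do the work, as an engineer would, in place of code of your own. Each camera call takes 0.05 s, during which the arm holds its last target.

### The job

Fit the gas filter cartridge, the one with two lugs at its foot, into the bayonet socket on the bench: lower it with its lugs in the two slots until it sits on the bottom, then twist it clockwise (seen from above), a sixth of a turn, until its grip points at the socket's two index ribs, and let go. Leave the similar plug with the round collar and the green glass dish where they stand.

Things in the scene. Friction and masses are not known exactly. Their poses are not given: they have to be found in the camera images.
- cartridge_mid (a point): Centre of the cartridge, 37 mm above its underside; upright, z up. Round foot 36 mm across, 34 high; on it a white grip block 36 long (x), 18 wide (y), 40 high (34 to 74 mm above the underside): pinch across y, fingertips above the foot. Two lugs at the very bottom along +x and -x, in line with the block: 10 wide, 8 high, reaching 32 mm from the axis. A half turn makes no difference. 0.16 kg.
- socket: Fixed; origin on its axis at bench level, z up. Ring 92 mm wide, top 28 mm up; floor (seats the cartridge) 10 mm up. Lip 22-28 mm up has a 46 mm hole and two slots along the line 60 deg counter-clockwise (from above) of x; play 11 deg, 5 mm. Under it lugs turn freely 60 deg clockwise: home, cartridge x along socket x (either way), stop just beyond. Ribs outside the ring at +x, -x. No spring.
- plug_mid (a point): Centre (37 mm above its underside) of a similar plug that is not wanted: same foot, grip block and height, but with a round collar 64 mm in diameter and 8 mm high at the bottom in place of the two lugs. Axes as for the cartridge. Cartridge and plug may stand in either order.
- dish_mid (a point): Centre (14 mm above its underside) of an empty green glass dish, 108 mm in diameter and 28 mm high, standing on the bench; a bystander.
Not all that is in view belongs to the job. Leave any yellow look-alike of the part that bears cartridge_mid alone.

How it is judged:
By the outcome, as a careful person would: the job done as asked, in the order asked, and still so for the second after the job is handed in, with the robot touching nothing.
It also fails if it takes over 42 s, if anything falls off the work surface, if the arm or the gripper's body presses on something with over 40 N, if the wrist force passes 120 N, or if a joint passes its speed limit or range.

## Working session

There is one attempt and no reset: what is moved stays moved. The work goes in short steps, Python scripts to look and compute and a tool call to move; the robot and the scene stay as the last step left them, time stands still between calls to the robot, and variables do not carry over. Pictures are saved under pics/ and viewed, and the job is handed in when it is done.

Besides the shell and the picture viewer there is one more tool, called as name(argument=value, ...) on one line, values as JSON. arm_command: Moves the arm, as the interface text tells. Its arguments: {"type":"object","properties":{"moves":{"type":"array","items":{"type":"array","items":{"type":"array","items":{"type":"number"}}}},"force":{"type":"number"}},"required":["moves"]}

```bash
mkdir -p pics; python3 - <<'E'
from workcell import manip
import cv2,numpy as np
o=manip.get_obs();print(o)
for n in("scene","top"):
    im=manip.camera(n);cv2.imwrite(f"pics/{n}0.png",im[:,:,::-1])
    print(n,manip.camera_info(n))
    for q in("cartridge_mid","plug_mid","socket","dish_mid"):
        print(q,[(np.round(d["pixel"],1).tolist(),round(d["confidence"],2)) for d in manip.pinpoint(q,n)])
        print('  ',[(np.round(d["rect"],1).tolist(),round(d["confidence"],2)) for d in manip.regions_of(q,n)])
E
```

```text
{'clock': 0.0, 'joint_pos': array([-1.32356873,  0.33284898, -0.06468715,  1.46093988,  0.02158639,
        1.34991718, -0.08849393]), 'joint_velocities': array([-8.02533104e-04,  5.80484166e-05, -2.01745915e-03, -4.86453773e-04,
        1.92451247e-03, -1.31478549e-03, -5.37963239e-04]), 'tau': array([-1.32780446e-03, -6.25465679e+01,  4.79801476e-02, -3.91592252e+01,
        1.60634721e-02,  1.01546425e-02, -6.22388711e-06]), 'position': array([0.16653396, 0.60211648, 0.30313081]), 'ee_rot': array([ 0.09460581,  0.70072868, -0.09560446,  0.70063461]), 'ft_force': array([ 0.36281296,  0.30888328, -0.84653912]), 'torque': array([-0.02234905,  0.05452078, -0.03477394]), 'grip_width': 1.0002210147529695}
scene {'vfov': 57.60777826030507, 'cx': 314.72054737479573, 'cy': 234.75922888852415, 'pose': array([[ 0.17009975,  0.65302246, -0.73798899,  1.1781703 ],
       [ 0.98538528, -0.11959534,  0.12129633,  0.03372954],
       [-0.00905082, -0.74783596, -0.66382186,  0.5706718 ],
       [ 0.        ,  0.        ,  0.        ,  1.        ]])}
cartridge_mid [([191.3, 377.1], 0.95), ([190.2, 
[... 366 characters left out ...]
fov': 44.43878227339575, 'cx': 309.08113447390014, 'cy': 242.2086516902023, 'pose': array([[-0.01512272, -0.98440754,  0.17525152,  0.44872384],
       [-0.99981327,  0.0169963 ,  0.00919474,  0.14397793],
       [-0.01203   , -0.17507974, -0.98448076,  1.00192582],
       [ 0.        ,  0.        ,  0.        ,  1.        ]])}
cartridge_mid [([336.4, 225.7], 0.94), ([323.7, 139.5], 0.94)]
   [([124.9, 304.8, 157.0, 345.7], 0.98), ([215.8, 318.1, 243.2, 352.3], 0.57)]
plug_mid [([338.3, 343.7], 0.79)]
   [([325.6, 321.5, 362.6, 360.9], 0.95)]
socket [([321.1, 456.3], 0.89)]
   [([423.4, 281.1, 498.6, 356.9], 0.83), ([215.3, 318.1, 245.0, 353.0], 0.38)]
dish_mid [([173.0, 299.4], 0.93)]
   []
```

```bash
python3 - <<'E'
import cv2
a=cv2.imread("pics/top0.png")[240:400,100:520];cv2.imwrite("pics/t0c.png",cv2.resize(a,(800,305),interpolation=cv2.INTER_CUBIC))
a=cv2.imread("pics/scene0.png")[140:280,140:480];cv2.imwrite("pics/s0c.png",cv2.resize(a,(800,329),interpolation=cv2.INTER_CUBIC))
E
```

```text
(no output)
```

View pics/top0.png

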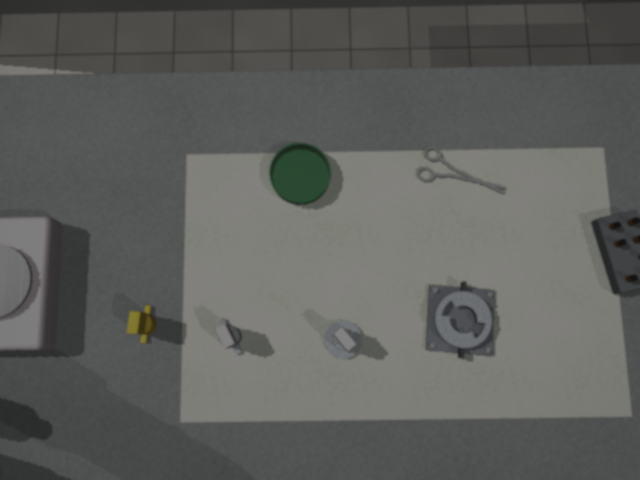

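View pics/scene0.png

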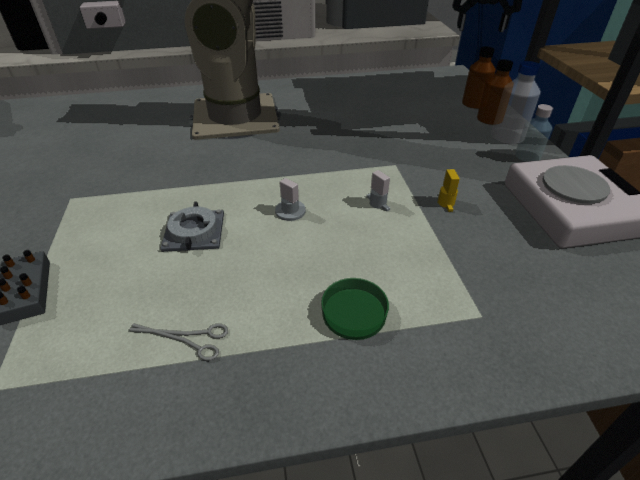

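```bash
sleep 0
```

```text
(no output)
```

View pics/t0c.png

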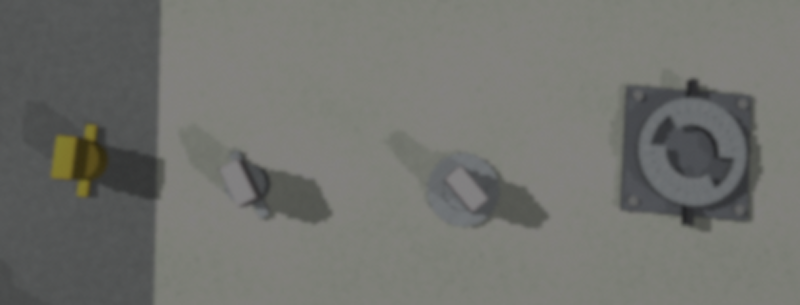

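View pics/s0c.png

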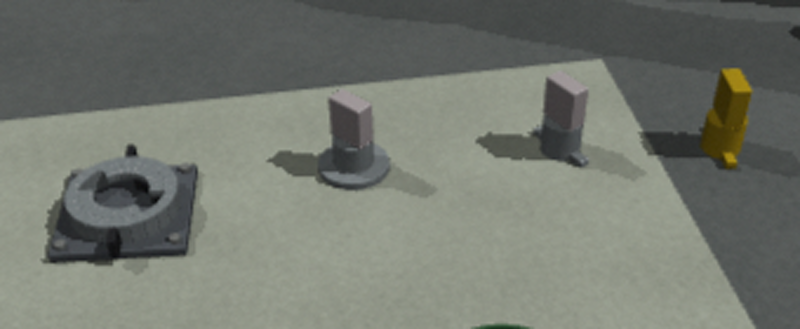

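```bash
cat > h.py <<'E'
import numpy as np,cv2
from workcell import manip
def proj(n,P):
    c=manip.camera_info(n);f=240/np.tan(np.radians(c["vfov"]/2));T=np.linalg.inv(c["pose"])
    P=np.atleast_2d(P);q=P@T[:3,:3].T+T[:3,3]
    return np.c_[f*q[:,0]/q[:,2]+c["cx"],f*q[:,1]/q[:,2]+c["cy"]]
def ray(n,u,v):
    c=manip.camera_info(n);f=240/np.tan(np.radians(c["vfov"]/2));M=c["pose"]
    return M[:3,3],M[:3,:3]@np.array([(u-c["cx"])/f,(v-c["cy"])/f,1])
def atz(n,u,v,z):
    o,d=ray(n,u,v);return o+d*(z-o[2])/d[2]
def tri(a,b):
    A=[];B=[]
    for n,(u,v) in(("scene",a),("top",b)):
        o,d=ray(n,u,v);d=d/np.linalg.norm(d);Q=np.eye(3)-np.outer(d,d);A.append(Q);B.append(Q@o)
    return np.linalg.solve(sum(A),sum(B))
def rectify(n,im,c,z,half,N=400):
    # up = +x, left=+y
    w=np.array([[c[0]+half,c[1]+half,z],[c[0]+half,c[1]-half,z],[c[0]-half,c[1]-half,z],[c[0]-half,c[1]+half,z]])
    H=cv2.getPerspectiveTransform(proj(n,w).astype(np.float32),np.float32([[0,0],[N,0],[N,N],[0,N]]))
    return cv2.warpPerspective(im,H,(N,N),flags=cv2.INTER_CUBIC)
E
python3 - <<'E'
from h import *
for n,a,b,z in(("cart",(377.1,191.3),(225.7,336.4),.037),("plug",(286.4,190.3),(343.7,338.3),.037),("sock",(193.9,232.4),(456.3,321.1),0),("dish",(352.8,308.9),(299.4,173),.014)):
    print(n,tri(a,b).round(4),atz("scene",*a,z).round(4),atz("top",*b,z).round(4))
im=cv2.imread("pics/top0.png");s=cv2.imread("pics/scene0.png")
c=atz("top",225.7,336.4,.037);k=atz("top",460,320,.028)
print(c,k)
A=np.hstack([rectify("top",im,c,.074,.06),rectify("top",im,k,.028,.06)])
B=np.hstack([rectify("scene",s,c,.074,.06),rectify("scene",s,k,.028,.06)])
cv2.imwrite("pics/rt.png",A);cv2.imwrite("pics/rs.png",B)
E
```

```text
cart [0.4667 0.288  0.0309] [0.4746 0.2813 0.037 ] [0.4674 0.2908 0.037 ]
plug [0.4609 0.0975 0.054 ] [0.4368 0.0969 0.037 ] [0.4614 0.0993 0.037 ]
sock [ 0.4879 -0.0963 -0.0052] [ 0.4935 -0.0972  0.    ] [ 0.4877 -0.0929  0.    ]
dish [0.7474 0.1668 0.0134] [0.7477 0.1652 0.014 ] [0.7475 0.1682 0.014 ]
[0.46741529 0.2908016  0.037     ] [ 0.48825721 -0.09245738  0.028     ]
```

View pics/rt.png

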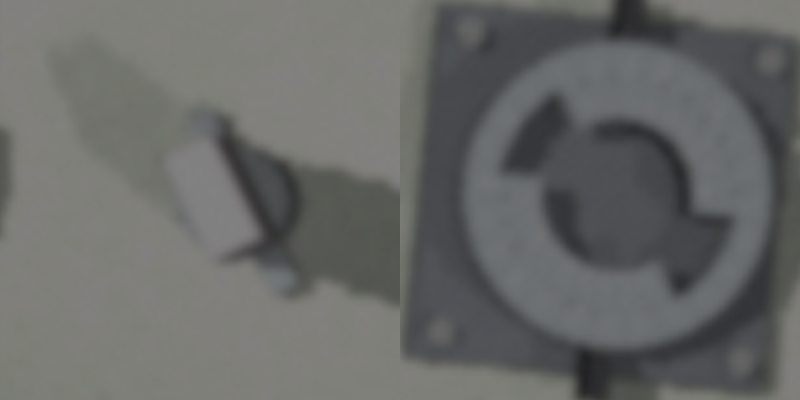

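View pics/rs.png

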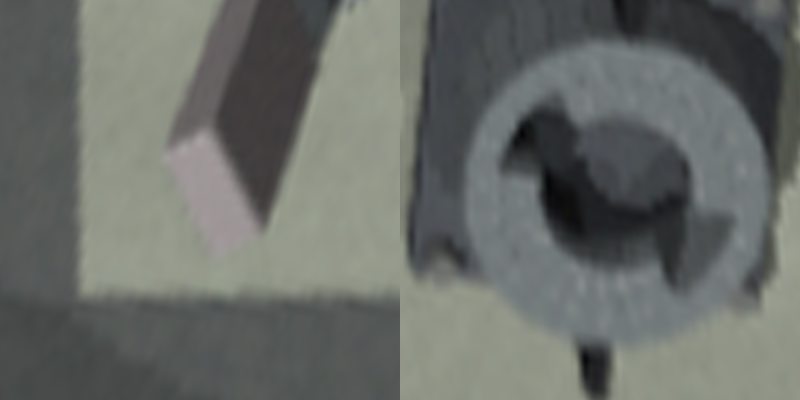

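```bash
cat >> h.py <<'E'
from scipy.spatial.transform import Rotation as R
def st():
    o=manip.get_obs();M=R.from_quat(o["ee_rot"]).as_matrix()
    print("t",round(o["clock"],2),"p",o["position"].round(4),"x",M[:,0].round(3),"yaw_y %.2f"%np.degrees(np.arctan2(M[1,1],M[0,1])),"q",o["joint_pos"].round(2),"w",round(o["grip_width"],3),"F",o["ft_force"].round(1),"M",o["torque"].round(2))
    return o,M
def plan(p,yaw):
    o,M=st();d=np.array(p)-o["position"]
    y=np.degrees(np.arctan2(M[1,1],M[0,1]))
    t=(yaw-y+90)%180-90
    print("tool shift units",(M.T@d/.025).round(2),"mm",(M.T@d*1e3).round(1),"world-yaw change",round(t,2),"-> tool x turn",round(-t,2))
E
python3 - <<'E'
from h import *
plan([.469,.286,.22],116.5)
s=cv2.imread("pics/scene0.png");c=[.469,.286]
for n in("scene","top"):
    r=rectify(n,cv2.imread(f"pics/{n}0.png"),c,.074,.04)
    r=cv2.cvtColor(r,cv2.COLOR_BGR2HSV).astype(int)
    v=r[...,2]; m=((v>np.percentile(v,0))&(v>125)).astype(np.uint8); 
    cv2.imwrite(f"pics/m_{n}.png",cv2.cvtColor(rectify(n,cv2.imread(f"pics/{n}0.png"),c,.074,.04),cv2.COLOR_BGR2LAB)[...,1]*1)
    a=cv2.cvtColor(rectify(n,cv2.imread(f"pics/{n}0.png"),c,.074,.04),cv2.COLOR_BGR2LAB).astype(int)
    m=((a[...,1]>129)&(a[...,0]>110)).astype(np.uint8)
    cs,_=cv2.findContours(m,0,1);k=max(cs,key=cv2.contourArea);rr=cv2.minAreaRect(k)
    print(n,rr,"wx",c[0]+(200-rr[0][1])*.0002,"wy",c[1]+(200-rr[0][0])*.0002,"size mm",np.array(rr[1])*.2)
E
```

```text
t 0.9 p [0.1666 0.6024 0.3039] x [-0.  0. -1.] yaw_y 74.54 q [-1.32  0.33 -0.06  1.46  0.02  1.35 -0.09] w 0.997 F [-0.9 -0.3 -0.4] M [ 0.05 -0.03  0.01]
tool shift units [ 3.36 -8.97 15.03] mm [  83.9 -224.3  375.8] world-yaw change 41.96 -> tool x turn -41.96
scene ((192.25680541992188, 184.33383178710938), (187.62652587890625, 82.99885559082031), 63.7373046875) wx 0.4721332336425781 wy 0.2875486389160156 size mm [37.52530518 16.59977112]
top ((231.5, 204.0), (2.2135941982269287, 3.4785051345825195), 18.43494987487793) wx 0.46819999999999995 wy 0.27969999999999995 size mm [0.44271884 0.69570103]
```

arm_command(moves=[[[0,0.14,-0.37,0.63,0],[0,0.14,-0.37,0.63,0],[0,0.14,-0.37,0.63,0],[0,0.14,-0.37,0.63,0],[0,0.14,-0.37,0.63,0],[0,0.14,-0.37,0.63,0],[0,0.14,-0.37,0.63,0],[0,0.14,-0.37,0.63,0],[0,0.14,-0.37,0.63,0],[0,0.14,-0.37,0.63,0],[0,0.14,-0.37,0.63,0],[0,0.14,-0.37,0.63,0]]])

```text
clock: 1.9
position: [0.3197, 0.4444, 0.2619]
ee_rot: [0.095, 0.701, -0.095, 0.701]
ft_force: [0.2, -0.3, -0.1]
grip_width: 0.999
```

arm_command(moves=[[[0,0.14,-0.37,0.63,0],[0,0.14,-0.37,0.63,0],[0,0.14,-0.37,0.63,0],[0,0.14,-0.37,0.63,0],[0,0.14,-0.37,0.63,0],[0,0.14,-0.37,0.63,0],[0,0.14,-0.37,0.63,0],[0,0.14,-0.37,0.63,0],[0,0.14,-0.37,0.63,0],[0,0.14,-0.37,0.63,0],[0,0.14,-0.37,0.63,0],[0,0.14,-0.37,0.63,0]]])

```text
clock: 2.9
position: [0.4723, 0.2871, 0.2199]
ee_rot: [0.095, 0.701, -0.095, 0.701]
ft_force: [0.1, -0.1, 0.1]
grip_width: 1.005
```

arm_command(moves=[[[0,0,0,0,6.9],[0,0,0,0,6.9],[0,0,0,0,6.9],[0,0,0,0,6.9],[0,0,0,0,6.9],[0,0,0,0,6.9],[0,0,0,0,6.9],[0,0,0,0,6.9],[0,0,0,0,6.9],[0,0,0,0,6.9],[0,0,0,0,6.9]]])

```text
clock: 3.82
position: [0.4717, 0.2878, 0.22]
ee_rot: [0.507, 0.493, -0.507, 0.493]
ft_force: [-0.7, 0.6, 0.1]
grip_width: 1.004
```

arm_command(moves=[[[0,0,0,0,6.9],[0,0,0,0,6.9],[0,0,0,0,6.9],[0,0,0,0,6.9],[0,0,0,0,6.9],[0,0,0,0,6.9],[0,0,0,0,6.9],[0,0,0,0,6.9],[0,0,0,0,6.9],[0,0,0,0,0],[0,0,0,0,0]]])

```text
clock: 4.73
position: [0.4717, 0.2878, 0.22]
ee_rot: [0.688, 0.164, -0.688, 0.164]
ft_force: [-0.1, 0.7, -0.3]
grip_width: 1.0
```

```bash
python3 - <<'E'
from h import *
plan([.470,.2865,.113],-63.5)
for n in("scene","top"): cv2.imwrite(f"pics/{n}1.png",manip.camera(n)[:,:,::-1])
a=cv2.imread("pics/top1.png")[220:400,120:360];b=cv2.imread("pics/scene1.png")[60:240,280:520]
cv2.imwrite("pics/c1.png",cv2.resize(np.hstack([a,b]),(800,300),interpolation=cv2.INTER_CUBIC))
E
```

```text
t 4.73 p [0.4717 0.2878 0.22  ] x [ 0.  0. -1.] yaw_y -63.23 q [-1.05  0.25  0.49  1.79 -0.13  1.14 -1.63] w 1.0 F [-0.1  0.7 -0.3] M [0.02 0.   0.01]
tool shift units [4.28 0.02 0.08] mm [107.    0.4   2.1] world-yaw change -0.27 -> tool x turn 0.27
```

View pics/c1.png

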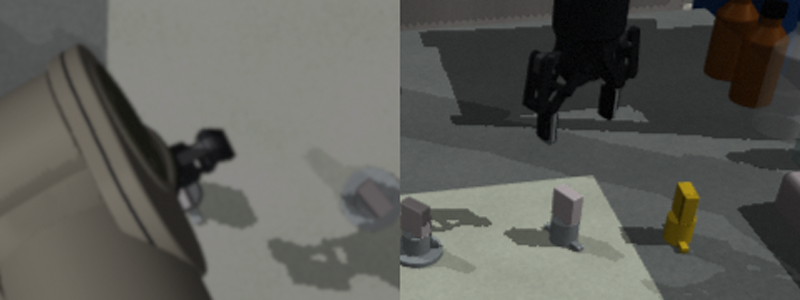

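arm_command(moves=[[[0,0.4,0.02,0.08,0],[0,0.4,0,0,0],[0,0.4,0,0,0],[0,0.4,0,0,0],[0,0.4,0,0,0],[0,0.4,0,0,0],[0,0.4,0,0,0],[0,0.4,0,0,0],[0,0.4,0,0,0],[0,0.4,0,0,0],[0,0.28,0,0,0],[0,0,0,0,0]]])

```text
clock: 5.83
position: [0.4695, 0.286, 0.1112]
ee_rot: [-0.687, -0.162, 0.689, -0.163]
ft_force: [-0.5, -0.6, -0.5]
grip_width: 1.0
```

```bash
python3 - <<'E'
from h import *
plan([.470,.2865,.113],-63.5)
for n in("scene","top"): cv2.imwrite(f"pics/{n}2.png",manip.camera(n)[:,:,::-1])
a=cv2.imread("pics/top2.png")[260:380,170:330];b=cv2.imread("pics/scene2.png")[120:240,300:460]
cv2.imwrite("pics/c2.png",cv2.resize(np.hstack([a,b]),(800,300),interpolation=cv2.INTER_CUBIC))
E
```

```text
t 5.83 p [0.4695 0.286  0.1112] x [-0.002 -0.002 -1.   ] yaw_y -63.45 q [-1.01  0.39  0.45  1.88 -0.21  0.92 -1.57] w 1.0 F [-0.5 -0.6 -0.5] M [-0.    0.05  0.03]
tool shift units [-0.07 -0.01 -0.03] mm [-1.8 -0.2 -0.7] world-yaw change -0.05 -> tool x turn 0.05
```

View pics/c2.png

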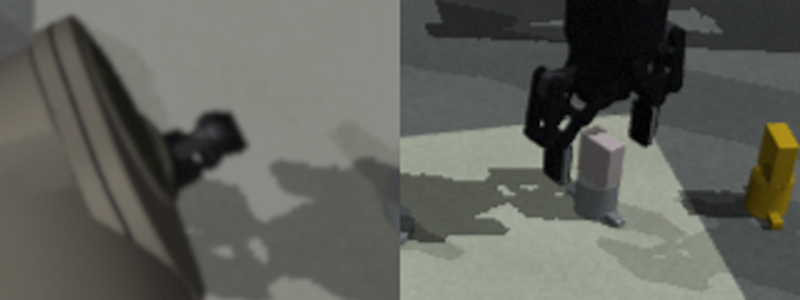

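arm_command(moves=[[[0.3,-0.08,0,0,0],[0.5,0,0,0,0],[0.7,0,0,0,0],[1,0,0,0,0],[1,0,0,0,0],[1,0,0,0,0],[1,0,0,0,0],[1,0,0,0,0],[1,0,0,0,0],[1,0,0,0,0]]], force=60)

```text
clock: 6.77
position: [0.4702, 0.2864, 0.115]
ee_rot: [0.688, 0.162, -0.688, 0.162]
ft_force: [0.1, 1.1, 2.4]
grip_width: 0.193
```

```bash
python3 - <<'E'
from h import *
st()
cv2.imwrite("pics/scene3.png",manip.camera("scene")[:,:,::-1])
b=cv2.imread("pics/scene3.png")[120:240,300:460]
cv2.imwrite("pics/c3.png",cv2.resize(b,(640,480),interpolation=cv2.INTER_CUBIC))
E
```

```text
t 6.77 p [0.4702 0.2864 0.115 ] x [ 0.  0. -1.] yaw_y -63.46 q [-1.02  0.38  0.46  1.88 -0.21  0.93 -1.57] w 0.193 F [0.1 1.1 2.4] M [0.09 0.1  0.01]
```

View pics/c3.png

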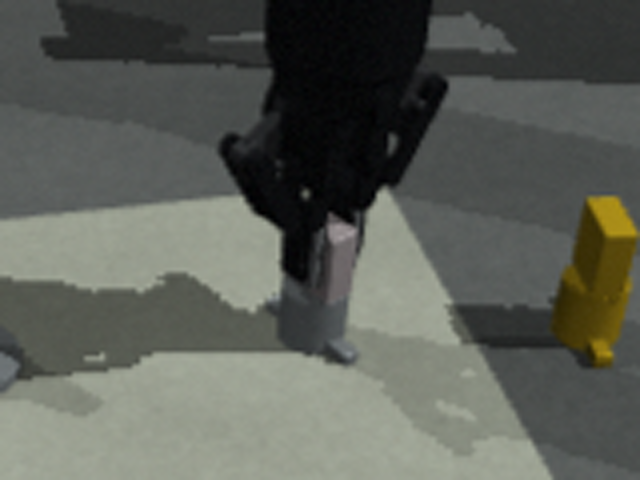

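arm_command(moves=[[[1,-0.3,0,0,0],[1,-0.6,0,0,0],[1,-0.8,0,0,0],[1,-0.8,0,0,0],[1,-0.8,0,0,0],[1,-0.5,0,0,0],[1,-0.2,0,0,0],[1,0,0,0,-7],[1,0,0,0,-7],[1,0,0,0,-7],[1,0,0,0,-7],[1,0,0,0,0]]])

```text
clock: 7.82
position: [0.4699, 0.286, 0.2143]
ee_rot: [-0.627, -0.326, 0.628, -0.326]
ft_force: [-0.3, -0.2, -2.3]
grip_width: 0.205
```

```bash
python3 - <<'E'
from h import *
plan([.4902,-.0979,.215],-35.5)
cv2.imwrite("pics/scene4.png",manip.camera("scene")[:,:,::-1])
b=cv2.imread("pics/scene4.png")[60:240,280:520]
cv2.imwrite("pics/c4.png",cv2.resize(b,(640,480),interpolation=cv2.INTER_CUBIC))
E
```

```text
t 7.82 p [0.4699 0.286  0.2143] x [-0.001 -0.001 -1.   ] yaw_y -35.13 q [-1.    0.24  0.42  1.79 -0.11  1.13 -1.15] w 0.205 F [-0.3 -0.2 -2.3] M [-0.02 -0.   -0.02]
tool shift units [-0.02  9.5  12.09] mm [ -0.4 237.5 302.3] world-yaw change -0.37 -> tool x turn 0.37
```

View pics/c4.png

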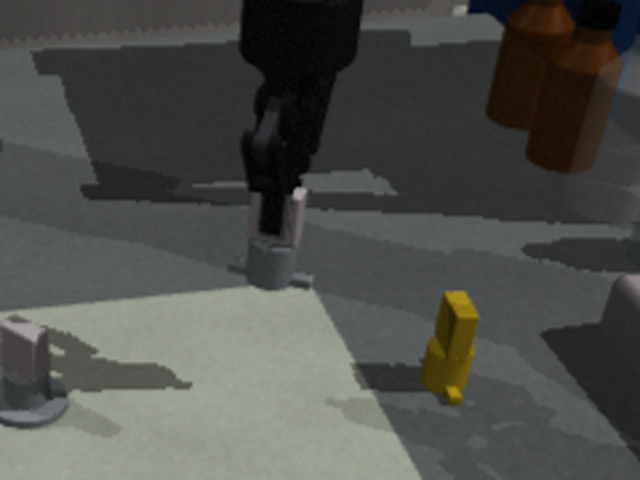

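Held and lifted, lugs visible (270,265). Now carry it over: 24 rows of y 0.395, z 0.505.

arm_command(moves=[[[1,0,0.2,0.25,0],[1,0,0.4,0.51,0],[1,0,0.4,0.51,0],[1,0,0.4,0.51,0],[1,0,0.4,0.51,0],[1,0,0.4,0.51,0],[1,0,0.4,0.51,0],[1,0,0.4,0.51,0],[1,0,0.4,0.51,0],[1,0,0.4,0.51,0],[1,0,0.4,0.51,0],[1,0,0.4,0.51,0]]])

```text
clock: 8.87
position: [0.4786, 0.0979, 0.2149]
ee_rot: [0.629, 0.324, -0.629, 0.323]
ft_force: [0.3, -0.0, -1.2]
grip_width: 0.202
```

arm_command(moves=[[[1,0,0.4,0.51,0],[1,0,0.4,0.51,0],[1,0,0.4,0.51,0],[1,0,0.4,0.51,0],[1,0,0.4,0.51,0],[1,0,0.4,0.51,0],[1,0,0.4,0.51,0],[1,0,0.4,0.51,0],[1,0,0.4,0.51,0],[1,0,0.4,0.51,0],[1,0,0.4,0.51,0],[1,0,0.4,0.51,0.4]]])

```text
clock: 9.87
position: [0.487, -0.0961, 0.215]
ee_rot: [0.63, 0.321, -0.63, 0.321]
ft_force: [0.4, 0.0, -1.6]
grip_width: 0.201
```

arm_command(moves=[[[1,0,0.1,0.1,0],[1,0,0,0,0],[1,0,0,0,0]]])

```text
clock: 10.12
position: [0.488, -0.0974, 0.2148]
ee_rot: [0.63, 0.322, -0.63, 0.321]
ft_force: [-0.5, 0.7, -2.9]
grip_width: 0.2
```

```bash
python3 - <<'E'
from h import *
plan([.4902,-.0979,.160],-35.5)
for n in("scene","top"): cv2.imwrite(f"pics/{n}5.png",manip.camera(n)[:,:,::-1])
a=cv2.imread("pics/top5.png")[230:410,360:600];b=cv2.imread("pics/scene5.png")[90:270,90:330]
cv2.imwrite("pics/c5.png",cv2.resize(np.hstack([a,b]),(800,300),interpolation=cv2.INTER_CUBIC))
E
```

```text
t 10.12 p [ 0.488  -0.0974  0.2148] x [-0.     0.001 -1.   ] yaw_y -35.90 q [-0.56  0.13  0.72  1.94 -0.1   1.11 -0.42] w 0.2 F [-0.5  0.7 -2.9] M [-0.02 -0.05 -0.03]
tool shift units [ 2.19  0.08 -0.03] mm [54.8  2.1 -0.8] world-yaw change 0.4 -> tool x turn -0.4
```

View pics/c5.png

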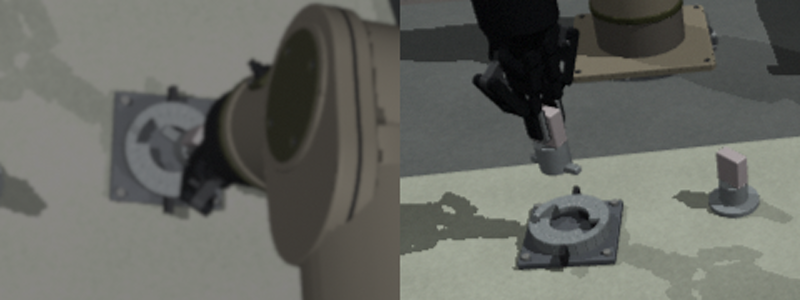

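arm_command(moves=[[[1,0.5,0.08,-0.03,-0.4],[1,0.6,0,0,0],[1,0.6,0,0,0],[1,0.5,0,0,0],[1,0.2,0,0,0],[1,0,0,0,0],[1,0,0,0,0]]])

```text
clock: 10.8
position: [0.4906, -0.0976, 0.1552]
ee_rot: [0.628, 0.324, -0.628, 0.324]
ft_force: [0.0, -0.3, -1.5]
grip_width: 0.2
```

```bash
cat > ov.py <<'E'
from h import *
import sys
def overlay(k,cx,cy,yaw,zb,box=(120,120,300,255)):
    im=manip.camera("scene")[:,:,::-1].copy();cv2.imwrite(f"pics/scene{k}.png",im)
    l,t,r,b=box;s=800//(r-l) if 800//(r-l)*(b-t)<600 else 600//(b-t)
    z=cv2.resize(im[t:b,l:r],None,fx=s,fy=s,interpolation=cv2.INTER_CUBIC);z0=z.copy()
    def dr(P,col):
        q=((proj("scene",P)-[l,t]+.5)*s).astype(np.int32);cv2.polylines(z,[q],True,col,1,cv2.LINE_AA)
    c,sn=np.cos(np.radians(yaw)),np.sin(np.radians(yaw));a=np.linspace(0,2*np.pi,60)
    def loc(x,y,h):x,y=np.array(x),np.array(y);return np.c_[cx+c*x-sn*y,cy+sn*x+c*y,np.full(len(x),zb+h)]
    X=[.018,.018,-.018,-.018];Y=[.009,-.009,-.009,.009]
    dr(loc(X,Y,.074),(0,0,255));dr(loc(X,Y,.034),(0,0,255))
    dr(loc(.018*np.cos(a),.018*np.sin(a),.034),(0,255,255));dr(loc(.018*np.cos(a),.018*np.sin(a),0),(0,255,255))
    dr(loc([.032,.032,-.032,-.032],[.005,-.005,-.005,.005],.008),(0,255,0))
    dr(loc([.032,.032,-.032,-.032],[.005,-.005,-.005,.005],.0),(0,255,0))
    for rr in(.046,.023): dr(np.c_[.4902+rr*np.cos(a),-.0979+rr*np.sin(a),np.full(60,.028)],(255,128,0))
    cv2.imwrite(f"pics/ov{k}.png",np.hstack([z0,z]) if z.shape[1]<=400 else z);cv2.imwrite(f"pics/raw{k}.png",z0)
E
python3 - <<'E'
from ov import *
plan([.4902,-.0979,.145],-35.5);o,M=st();p=o["position"]
overlay(6,p[0],p[1],np.degrees(np.arctan2(M[1,1],M[0,1]))+90,p[2]-.115)
E
```

```text
t 10.8 p [ 0.4906 -0.0976  0.1552] x [-0.  0. -1.] yaw_y -35.42 q [-0.53  0.24  0.71  1.99 -0.18  0.98 -0.35] w 0.2 F [ 0.  -0.3 -1.5] M [-0.   -0.05  0.01]
tool shift units [ 0.41 -0.01  0.02] mm [10.2 -0.2  0.5] world-yaw change -0.08 -> tool x turn 0.08
t 10.8 p [ 0.4906 -0.0976  0.1552] x [-0.  0. -1.] yaw_y -35.42 q [-0.53  0.24  0.71  1.99 -0.18  0.98 -0.35] w 0.2 F [ 0.  -0.3 -1.5] M [-0.   -0.05  0.01]
```

View pics/ov6.png

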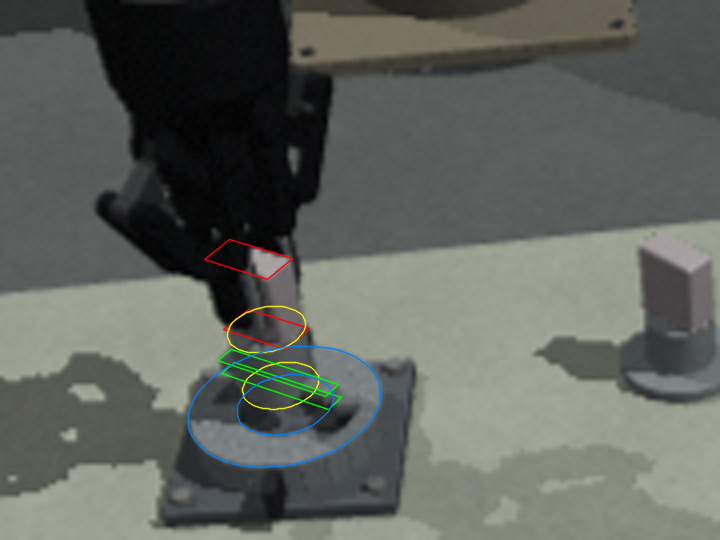

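View pics/raw6.png

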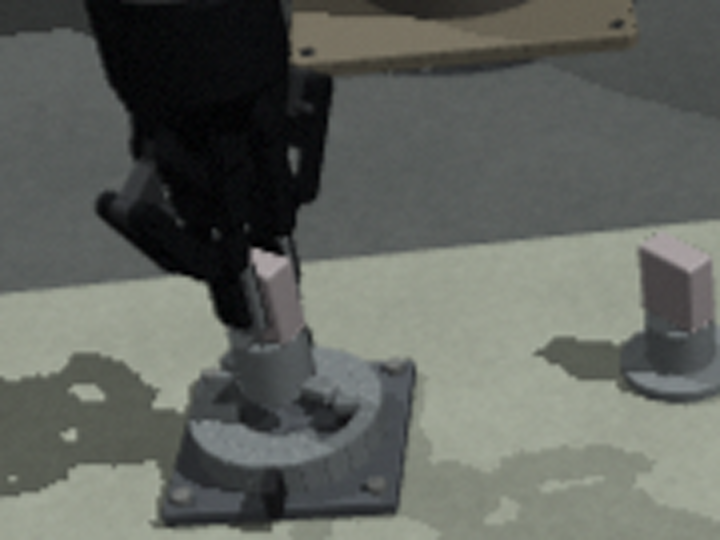

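```bash
python3 - <<'E'
import ov
from ov import *
o,M=st();p=o["position"];y=np.degrees(np.arctan2(M[1,1],M[0,1]))+90
overlay(7,p[0],p[1],y,p[2]-.115,(160,170,225,245))
a=cv2.imread("pics/raw7.png");b=cv2.imread("pics/ov7.png");print(a.shape)
n=np.hstack([a,b]);n=cv2.resize(n,(800,int(n.shape[0]*800/n.shape[1])));cv2.imwrite("pics/cmp7.png",n)
E
```

```text
t 10.85 p [ 0.4908 -0.0978  0.1555] x [ 0.001  0.    -1.   ] yaw_y -35.43 q [-0.53  0.24  0.71  1.99 -0.18  0.98 -0.35] w 0.201 F [-0.1  0.1 -2.3] M [ 0.01  0.   -0.03]
(600, 520, 3)
```

View pics/cmp7.png

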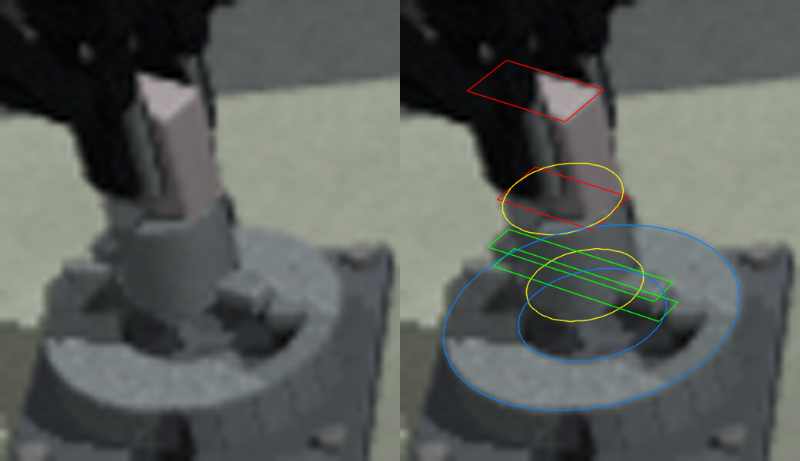

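arm_command(moves=[[[1,0,0,-0.07,0],[1,0.2,0,0,0],[1,0.2,0,0,0],[1,0.2,0,0,0],[1,0.1,0,0,0],[1,0.1,0,0,0],[1,0,0,0,0]]])

```text
clock: 11.48
position: [0.4912, -0.0966, 0.1343]
ee_rot: [-0.628, -0.324, 0.629, -0.324]
ft_force: [-0.7, -0.2, -1.4]
grip_width: 0.196
```

```bash
python3 - <<'E'
import ov
from ov import *
o,M=st();p=o["position"];y=np.degrees(np.arctan2(M[1,1],M[0,1]))+90
c=p[:2]-.0017*M[:2,2]*-1*-1
overlay(8,p[0]+.0017*M[0,2],p[1]+.0017*M[1,2],y,p[2]-.115,(160,170,225,245))
a=cv2.imread("pics/raw8.png");b=cv2.imread("pics/ov8.png")
n=np.hstack([a,b]);n=cv2.resize(n,(800,int(n.shape[0]*800/n.shape[1])));cv2.imwrite("pics/cmp8.png",n)
E
```

```text
t 11.48 p [ 0.4912 -0.0966  0.1343] x [-0.001 -0.    -1.   ] yaw_y -35.46 q [-0.51  0.27  0.69  2.   -0.22  0.94 -0.33] w 0.196 F [-0.7 -0.2 -1.4] M [0.01 0.04 0.01]
```

View pics/cmp8.png

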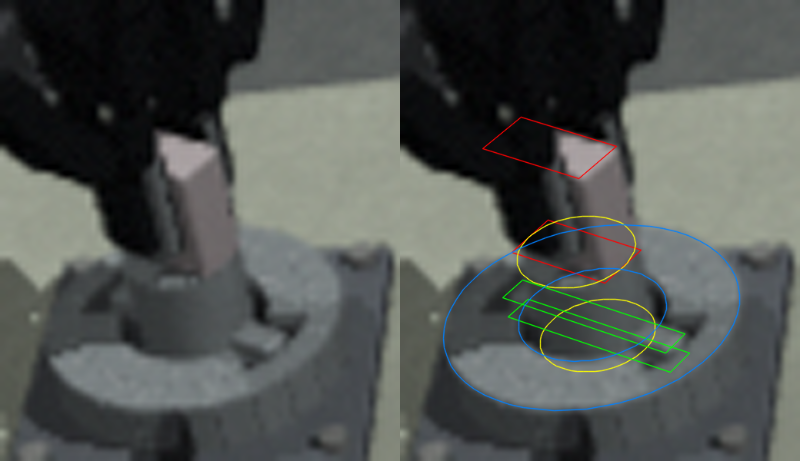

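arm_command(moves=[[[1,0.1,0,0,0],[1,0.1,0,0,0],[1,0.1,0,0,0],[1,0.05,0,0,0],[1,0,0,0,0]]])

```text
clock: 11.95
position: [0.4913, -0.0965, 0.1258]
ee_rot: [-0.628, -0.324, 0.629, -0.324]
ft_force: [-1.1, 0.4, -1.3]
grip_width: 0.198
```

```bash
python3 - <<'E'
from h import *
st()
E
```

```text
t 11.95 p [ 0.4913 -0.0965  0.1258] x [-0.001  0.    -1.   ] yaw_y -35.46 q [-0.51  0.29  0.69  2.01 -0.23  0.92 -0.32] w 0.198 F [-1.1  0.4 -1.3] M [0.04 0.01 0.04]
```

Not yet on the floor (no contact force); inch down.

arm_command(moves=[[[1,0.03,0,0,0],[1,0.03,0,0,0],[1,0,0,0,0]]])

```text
clock: 12.2
position: [0.4916, -0.0966, 0.125]
ee_rot: [0.629, 0.324, -0.628, 0.324]
ft_force: [-2.0, 0.6, 3.2]
grip_width: 0.203
```

arm_command(moves=[[[1,-0.01,0.01,0,4],[1,0,0.01,0,4],[1,0,0.01,0,4],[1,0,0.01,0,4],[1,0,0,0,4]]])

```text
clock: 12.62
position: [0.4925, -0.0972, 0.1251]
ee_rot: [0.676, 0.209, -0.675, 0.209]
ft_force: [-0.3, 0.6, -2.1]
grip_width: 0.2
```

```bash
python3 - <<'E'
from h import *
st()
E
```

```text
t 12.62 p [ 0.4925 -0.0972  0.1251] x [ 0.001  0.    -1.   ] yaw_y -55.65 q [-0.56  0.31  0.75  2.01 -0.26  0.92 -0.64] w 0.2 F [-0.3  0.6 -2.1] M [ 0.11 -0.06 -0.04]
```

Turning freely under the lip. 40° more.

arm_command(moves=[[[1,0,0.01,0,4],[1,0,0.01,0,4],[1,0,0.01,0,4],[1,0,0,0,4],[1,0,0.01,0,4],[1,0,0.01,0,4],[1,0,0,0,4],[1,0,0,0,4],[1,0,0,0,4],[1,0,0,0,0]]])

```text
clock: 13.45
position: [0.493, -0.0983, 0.125]
ee_rot: [0.707, -0.01, -0.707, -0.01]
ft_force: [0.3, 0.9, 1.2]
grip_width: 0.2
```

```bash
python3 - <<'E'
from ov import *
o,M=st();p=o["position"];y=np.degrees(np.arctan2(M[1,1],M[0,1]))+90
overlay(9,p[0]+.0017*M[0,2],p[1]+.0017*M[1,2],y,p[2]-.115,(160,170,225,245))
a=cv2.imread("pics/raw9.png");b=cv2.imread("pics/ov9.png")
n=np.hstack([a,b]);n=cv2.resize(n,(800,int(n.shape[0]*800/n.shape[1])));cv2.imwrite("pics/cmp9.png",n)
E
```

```text
t 13.45 p [ 0.493  -0.0983  0.125 ] x [ 0. -0. -1.] yaw_y -91.63 q [-0.66  0.34  0.88  2.01 -0.33  0.93 -1.21] w 0.2 F [0.3 0.9 1.2] M [-0.01  0.05 -0.  ]
```

View pics/cmp9.png

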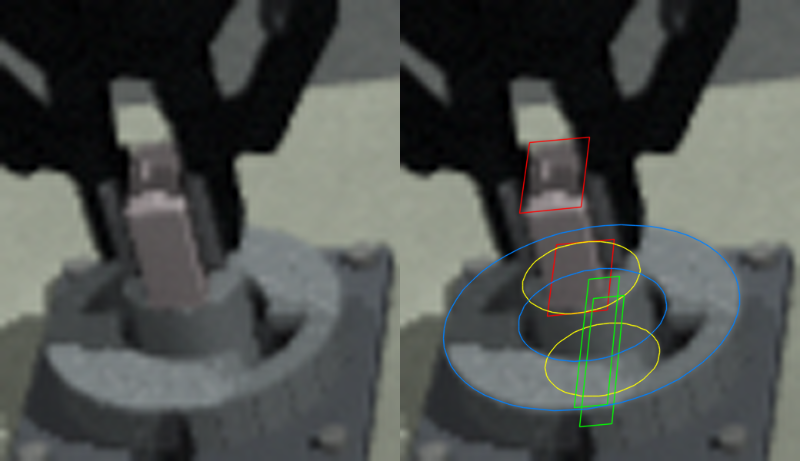

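```bash
python3 - <<'E'
from h import *
for n in("top","scene"):
    r=rectify(n,cv2.imread(f"pics/{n}0.png"),(.4902,-.0979),.014,.07,560)
    for a in(-5.5,):
        c,s=np.cos(np.radians(a)),np.sin(np.radians(a))
        pt=lambda x,y:(int(280-(s*x+c*y)*4000),int(280-(c*x-s*y)*4000))
        for y in(-.005,.005): cv2.line(r,pt(.07,y),pt(-.07,y),(0,0,255),1,cv2.LINE_AA)
    cv2.imwrite(f"pics/rib_{n}.png",r)
cv2.imwrite("pics/rib.png",cv2.resize(np.hstack([cv2.imread("pics/rib_top.png"),cv2.imread("pics/rib_scene.png")]),(800,400)))
E
```

```text
(no output)
```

View pics/rib.png

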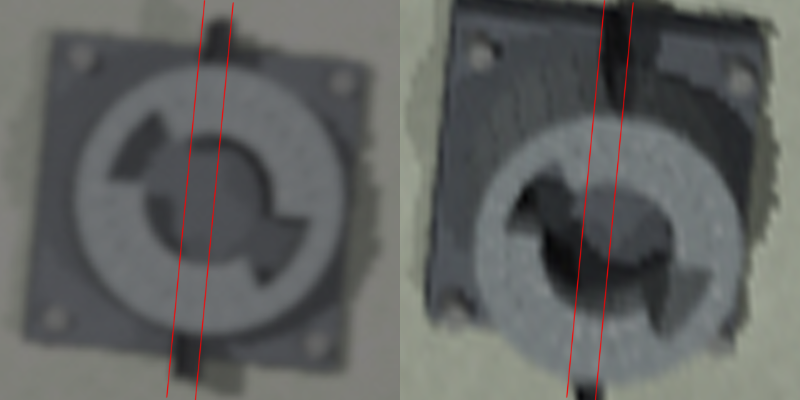

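arm_command(moves=[[[1,0,0,0,2],[1,0,0,0,2],[1,0,0,0,0],[1,0,0,0,0]]])

```text
clock: 13.83
position: [0.4929, -0.0983, 0.125]
ee_rot: [0.706, -0.033, -0.706, -0.033]
ft_force: [0.2, -0.1, 1.0]
grip_width: 0.196
```

```bash
python3 - <<'E'
from h import *
st()
E
```

```text
t 13.83 p [ 0.4929 -0.0983  0.125 ] x [ 0.  0. -1.] yaw_y -95.30 q [-0.67  0.35  0.9   2.01 -0.34  0.94 -1.26] w 0.196 F [ 0.2 -0.1  1. ] M [-0.05 -0.09 -0.03]
```

arm_command(moves=[[[1,0,0,0,0.6],[1,0,0,0,0],[1,0,0,0,0]]])

```text
clock: 14.08
position: [0.493, -0.0983, 0.125]
ee_rot: [0.706, -0.037, -0.706, -0.037]
ft_force: [1.2, 0.1, -0.1]
grip_width: 0.2
```

```bash
python3 - <<'E'
from h import *
st()
E
```

```text
t 14.08 p [ 0.493  -0.0983  0.125 ] x [ 0.001  0.    -1.   ] yaw_y -96.01 q [-0.67  0.35  0.9   2.01 -0.34  0.94 -1.27] w 0.2 F [ 1.2  0.1 -0.1] M [-0.06 -0.3  -0.02]
```

arm_command(moves=[[[0.7,0,0,0,0],[0.5,0,0,0,0],[0.2,0,0,0,0],[0,0,0,0,0],[0,0,0,0,0],[0,0,0,0,0],[0,0,0,0,0]]])

```text
clock: 14.67
position: [0.4927, -0.0983, 0.1249]
ee_rot: [-0.706, 0.037, 0.706, 0.037]
ft_force: [0.2, 0.0, -0.2]
grip_width: 0.998
```

arm_command(moves=[[[0,-0.3,0,0,0],[0,-0.5,0,0,0],[0,-0.8,0,0,0],[0,-0.8,0,0,0],[0,-0.8,0,0,0],[0,-0.8,0,0,0],[0,-0.5,0,0,0],[0,0,0,0,0]]])

```text
clock: 15.33
position: [0.4939, -0.0989, 0.2408]
ee_rot: [0.708, -0.037, -0.704, -0.038]
ft_force: [0.8, 0.9, 0.5]
grip_width: 1.006
```

arm_command(moves=[[[0,0,-0.8,0,0],[0,0,-0.8,0,0],[0,0,-0.8,0,0],[0,0,-0.8,0,0],[0,0,-0.8,0,0],[0,0,-0.8,0,0],[0,0,-0.8,0,0],[0,0,-0.8,0,0],[0,0,-0.8,0,0],[0,0,-0.8,0,0],[0,0,-0.8,0,0],[0,0,-0.8,0,0]]])

```text
clock: 16.33
position: [0.5179, 0.1411, 0.2375]
ee_rot: [-0.706, 0.037, 0.706, 0.037]
ft_force: [0.1, -0.8, -0.5]
grip_width: 1.001
```

```bash
python3 - <<'E'
from ov import *
st()
overlay(10,.4902,-.0979,-5.7,.010,(160,170,225,245))
im=manip.camera("top")[:,:,::-1].copy();cv2.imwrite("pics/top10.png",im)
a=cv2.imread("pics/raw10.png");b=cv2.imread("pics/ov10.png")
n=np.hstack([a,b]);n=cv2.resize(n,(800,int(n.shape[0]*800/n.shape[1])));cv2.imwrite("pics/cmp10.png",n)
s=cv2.imread("pics/scene10.png")
cv2.imwrite("pics/r10.png",np.hstack([rectify("top",im,(.4902,-.0979),.084,.06),rectify("scene",s,(.4902,-.0979),.084,.06)]))
for n in("top","scene"):
  for q in("plug_mid","dish_mid"):print(n,q,[np.round(d["pixel"],1).tolist() for d in manip.pinpoint(q,n)])
E
```

```text
t 16.33 p [0.5179 0.1411 0.2375] x [-0.  0. -1.] yaw_y -96.07 q [-1.08  0.23  0.84  1.82 -0.19  1.17 -1.86] w 1.001 F [ 0.1 -0.8 -0.5] M [ 0.    0.02 -0.01]
top plug_mid []
top dish_mid [[171.3, 302.6]]
scene plug_mid [[191.4, 287.5]]
scene dish_mid [[306.5, 354.6]]
```

View pics/cmp10.png

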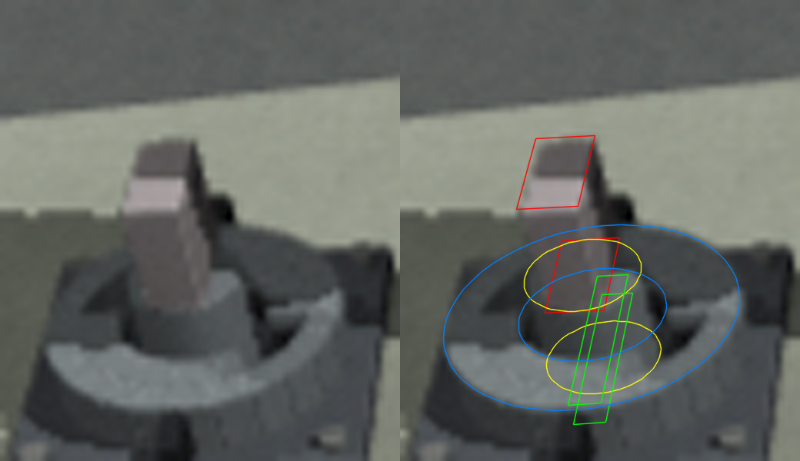

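View pics/r10.png

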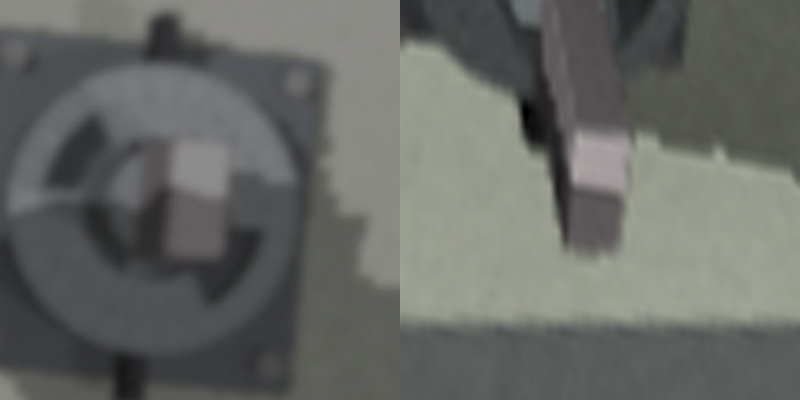

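View pics/top10.png

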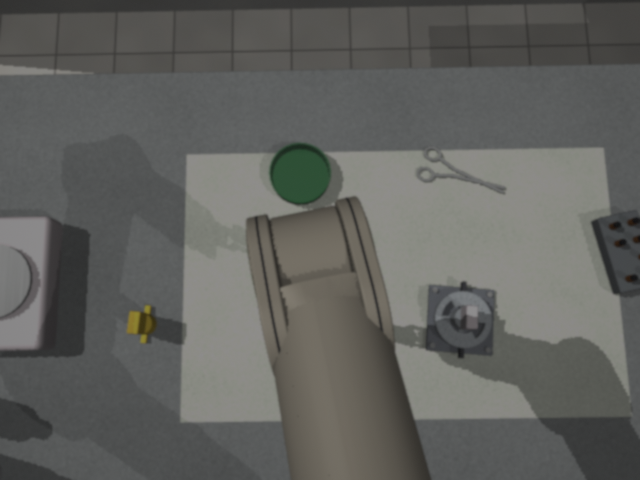

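arm_command(moves=[[[0,-0.3,-0.9,-0.3,0],[0,-0.3,-0.9,-0.3,0],[0,-0.3,-0.9,-0.3,0],[0,-0.3,-0.9,-0.3,0],[0,-0.3,-0.9,-0.3,0],[0,-0.3,-0.9,-0.3,0],[0,0,-0.9,-0.3,0],[0,0,-0.9,-0.3,0],[0,0,-0.9,-0.3,0],[0,0,-0.9,-0.3,0],[0,0,-0.9,-0.3,0],[0,0,-0.9,-0.3,0]]])

```text
clock: 17.63
position: [0.6369, 0.3991, 0.2825]
ee_rot: [0.706, -0.038, -0.706, -0.038]
ft_force: [0.1, -0.3, 0.7]
grip_width: 1.0
```

```bash
python3 - <<'E'
from h import *
st()
A=[]
for n in("top","scene"):
    im=manip.camera(n)[:,:,::-1].copy();cv2.imwrite(f"pics/{n}11.png",im)
    # mean over several? single
    c=(.4902,-.0979)
    r=rectify(n,im,c,.084,.04,400)
    if n=="scene": r=rectify(n,im,(c[0]-.0,c[1]),.084,.04,400)
    A.append(r)
cv2.imwrite("pics/r11.png",np.hstack(A))
for q in("plug_mid","dish_mid","cartridge_mid"):print(q,[np.round(d["pixel"],1).tolist() for d in manip.pinpoint(q,"top")])
E
```

```text
t 17.63 p [0.6369 0.3991 0.2825] x [ 0. -0. -1.] yaw_y -96.14 q [-1.01  0.72  0.7   1.11 -0.44  1.46 -2.06] w 1.0 F [ 0.1 -0.3  0.7] M [-0.01  0.02  0.02]
plug_mid [[337.0, 346.0]]
dish_mid [[171.7, 303.9]]
cartridge_mid [[324.2, 138.5], [317.4, 465.7]]
```

View pics/r11.png

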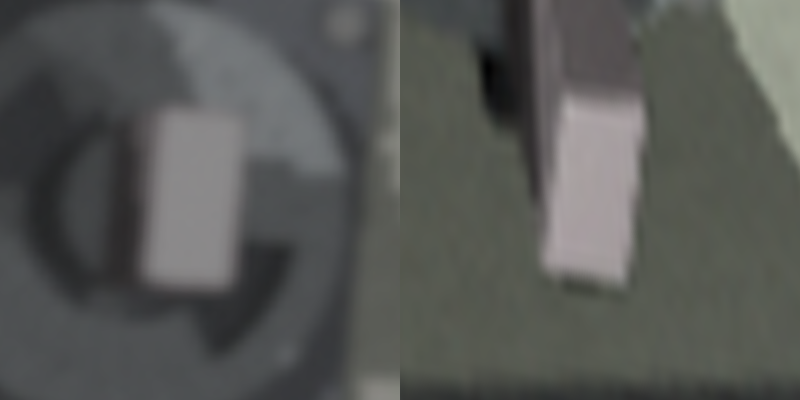

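View pics/top11.png

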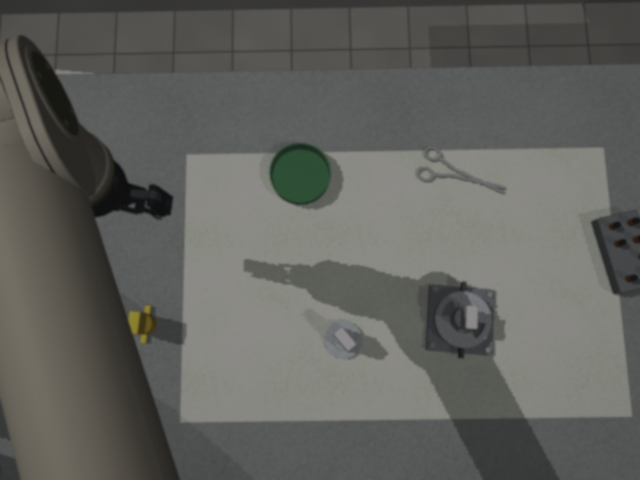

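```bash
python3 - <<'E'
from workcell import manip
print(manip.hand_in())
E
```

```text
the job is handed in; nothing more can be done
None
```

The cartridge is fitted in the socket and I handed the job in at about 17.7 s of the 42 s. I gripped the two-lug cartridge by its block and lowered it with its lugs in the slots until it touched the floor. I then twisted it about 60° clockwise, opened the gripper and moved the arm well clear.

**Seating:** contact came with the TCP at 0.125 m. That is 10 mm above its height when the cartridge stood on the bench, which matches the socket floor.

**Forces:** contact force at the bottom was about 5 N. The twist met no noticeable resistance, and I never reached the stop.

**Alignment with the ribs:**

| Source | Grip block | Rib line |
|---|---|---|
| Gripper at release | −6.0° | – |
| Scene camera | about −6° | about −6.4° |
| Top camera (blurry) | −3.5 to −4° | about −5.5° |

The two cameras disagree by about 2°, so the grip points at the ribs to within about 2°.

**Other objects:** in the last top picture the plug, dish and yellow look-alike appear unmoved. The dish's detected point was 4.5 px off its first reading, but the dish looks to be in the same place in the pictures, so I took that as detector scatter.

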